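Serve a drink chiller with the bar tongs

ROBOT

A 6-joint arm with a two-finger parallel gripper is mounted at the origin on the work surface. World frame = base frame: x ahead of the robot, y to its left, z up, the work surface at z = 0. Lengths are in m, angles in rad, forces in N, time in s.
With the tool pointing down it reaches from about 0.35 to 0.875 m from the base axis. Payload 15.5 kg.
Tool frame: the origin (TCP) lies midway between the tips of the shut fingers; the grasp point (between the pads) lies 19 mm behind it; z points along the fingers, y is the direction in which the jaws open and shut (so a half turn about z gives the same grasp; the last joint's range is limited). The gripper opens to 85 mm and grips with 20 to 120 N. Pads are 22 mm wide; open, the fingers measure 114 mm over their backs; the gripper's body (76 mm by 85 mm) begins 54 mm behind the grasp point. The pads swing forward as they close: fully open they stand 13 mm farther back than shut.
Start: joints at [-1.274, 0.494, 1.345, -0, 1.302, -0.096], TCP at [0.239, -0.578, 0.231] pointing down, gripper open.
Joint ranges: [-2.91, 2.91], [-0.82, 2.16], [0.22, 2.67], [-1.22, 4.37], [0.12, 2.79], [-3.08, 3.08]. Speed limits (rad/s): [1.89, 1.89, 2.57, 3.01, 3.01, 3.01].

INTERFACE

Orientations are given as a rotation vector (axis times angle).
In Python, from rig import arm gives the robot as it stands. The module is installed in compiled form; this text tells all that it offers.
- The arm moves only by the shell command python3 -m jog 'ROWS' [OPENING]. ROWS is text: rows parted by semicolons, each of 4 numbers parted by spaces: the shift along the tool's x, y, z in m, then the turn about the tool's z in rad. A call has exactly 5 rows; each row is the pose to reach, as a shift and turn from the pose measured when the call began, along the tool's axes at that moment; what a row does not reach only later rows make up. A row lasts 1/12 s, in which the tool goes at most 41.7 mm and 7.16 degrees, less where a joint would pass 70% of its speed; a pose out of reach is approached as far as the arm can. A call with a gripper value outside its range is refused whole. OPENING is the opening, from 0 (shut) to 1 (fully open), set as the call begins (- or left out, the last holds). The fingers move at their own pace and stop on an object; the grip force is fixed at half the most. Time passes only in rows, so rows that repeat a pose let the fingers close, or fill a call up. It gives the time, the measured TCP pose, the force and the opening at its end, in the units of the state.
- arm.sense(): the state, without advancing time (a new reading comes with each control period).
- arm.read_camera(name): name is "side" or "top"; returns a dict with "image" (420x560x3 uint8, red, green, blue), "fx", "fy", "cx", "cy" (pixels), "R" (3x3) and "t" (3): a world point X has camera coordinates R X + t. Camera axes: x right, y down, z forward; pixel columns grow to the right and rows downward; lengths in m; the calibration is good to about 2 mm. A picture is of the moment at which its call begins. There is no depth.
- arm.job_done(): hands the job in, once; it reports no verdict.
Trained networks look in a picture, given as the dict that the camera call returned (one of the last four; its "shot" number tells which), for a name from the list of things; names that differ only in an ending like _2 or _b are one class to them, and where a whole thing is asked for, a point or a joint stands for the part that bears it (a point fixed in the world has none). Each returns a list of dicts, best first, with "confidence" (0 to 1); they miss things now and then, are a little off and sometimes report something else, mostly with a low value. They report only what shows in the picture. A call takes as long as a camera call. They do not tell look-alikes from the thing itself.
- arm.look_for(target, picture): "extent" ([left, top, right, bottom] in pixels, round what is visible of it).
- arm.mark_of(target, picture): "xy" ([column, row] in pixels: a listed point, or the origin of a listed thing).
The state is a dict: "t": time; "joint_pos": joint angles; "joint_vel": joint speeds; "joint_efforts": joint torques, N m; "ee_pos": TCP position; "tcp_rot": TCP orientation; "wrist_force": force on the tool from outside, world axes, zero at the start; "torque": the same for the moment, N m; "opening": finger opening in m.
Only numpy, scipy, OpenCV 4.12 (cv2) and the standard library are available. Lean on these libraries where they do the work, as an engineer would, in place of code of your own. Each camera call takes 0.05 s, during which the arm holds its last target. There are 200 camera calls.

TASK

Pick up the sprung tongs from the bar and use them to take the round steel drink chiller off the slate board; set it down upright in the white dish and let it go there without dropping it. Then lay the tongs flat on the bar again and let go of them. Do not touch the round chiller with the gripper, and leave the cube-shaped chiller where it is.

Things in the scene. Friction and masses are not known exactly. Their poses are not given: they have to be found in the camera images.
- tongs: Sprung steel tongs lying flat, 172 mm long, arms 22 mm high. Origin: underside, midway between the dark wooden grips (50 mm long, outside the arms); x along to the tips (end at +75 mm), y across, z up. At rest 63 mm wide over the grips, tips 64 mm apart. Squeezed to 58 mm (5 N spring) they are held with tips 55 mm apart; at 42-45 mm (8 N) the arms are parallel, 28 mm apart. Grip 20-40 N. 110 g.
- barrel: Round steel drink chiller, an upright cylinder 28 mm in diameter and 32 mm high with softened rims, about 45 g, standing on a dark slate board 10 mm thick (100 x 180 mm). Origin: centre of its underside, z up.
- dish: Low round white dish standing on the bar, fixed: 100 mm across, rim 9 mm high, 4 mm thick floor, flat inside for 84 mm across. Origin: centre of its underside, at bar height, z up.
- cube: The other steel drink chiller on the same slate board, a 27 mm cube, about 80 mm beside the round one (50 mm free between them). Origin: centre of its underside. It stays where it is.
Mind the look-alikes: they are no part of the job. There is more than one size of the tongs; the one meant has the size given above. Of the things that look like the dish, take the one that is farthest to the robot's left at the start.

How it is judged:
By the outcome, as a careful person would: the job done as asked, in the order asked, and still so for the second after the job is handed in, with the robot touching nothing.
It also fails if it takes over 58 s, if anything falls off the work surface, if the arm or the gripper's body presses on something with over 40 N, if the wrist force passes 120 N, or if a joint passes its speed limit or range.

## Working session

There is one attempt and no reset: what is moved stays moved. The work goes in short steps, Python scripts to look and compute and a shell command to move; the robot and the scene stay as the last step left them, time stands still between calls to the robot, and variables do not carry over. Pictures are saved under pics/ and viewed, about 8 in all and at most 12, crops included, and the job is handed in when it is done.

```bash
mkdir -p pics
cat > h.py <<'E'
import numpy as np, cv2
from rig import arm
from scipy.spatial.transform import Rotation as Ro
def ray(p,uv):
    d=p["R"].T@np.array([(uv[0]-p["cx"])/p["fx"],(uv[1]-p["cy"])/p["fy"],1]); c=-p["R"].T@p["t"]; return c,d
def onz(p,uv,z):
    c,d=ray(p,uv); return c+d*(z-c[2])/d[2]
def proj(p,X):
    q=p["R"]@np.array(X)+p["t"]; return np.array([p["fx"]*q[0]/q[2]+p["cx"],p["fy"]*q[1]/q[2]+p["cy"]])
E
python3 - <<'E'
from h import *
s=arm.sense(); print(s["ee_pos"],s["tcp_rot"],s["opening"],s["t"]); print(Ro.from_rotvec(s["tcp_rot"]).as_matrix().round(3))
ims=[]
for n in("top","side"):
    p=arm.read_camera(n); ims.append(p["image"]); print(n,(-p["R"].T@p["t"]).round(3),p["R"].round(2).tolist(),p["fx"])
    cv2.imwrite(f"pics/{n}0.png",cv2.resize(p["image"][...,::-1],(784,588),interpolation=cv2.INTER_CUBIC))
    for t,z in(("tongs",0),("barrel",.01),("dish",0),("cube",.01)):
        for r in arm.mark_of(t,p): print(t,"mark",np.round(r["xy"]),round(r["confidence"],2),onz(p,r["xy"],z).round(3))
        for r in arm.look_for(t,p): print(t,"box",np.round(r["extent"]),round(r["confidence"],2))
E
```

```text
[ 0.23853769 -0.5772845   0.23068624] [-3.08026369e+00 -6.11300856e-01  2.39419152e-04] 0.08557042449497208 0.0
[[ 0.924  0.382 -0.   ]
 [ 0.382 -0.924  0.001]
 [ 0.    -0.001 -1.   ]]
top [ 0.323 -0.052  0.894] [[0.06, -1.0, -0.0], [-0.98, -0.06, -0.2], [0.2, 0.01, -0.98]] 407.5266952192215
tongs mark [377. 336.] 0.83 [ 0.242 -0.269  0.   ]
tongs mark [284. 230.] 0.73 [ 0.456 -0.062  0.   ]
tongs box [254. 213. 326. 257.] 0.94
tongs box [354. 293. 416. 328.] 0.81
barrel mark [203. 166.] 0.57 [0.59  0.129 0.01 ]
barrel box [194. 158. 208. 171.] 0.5
dish mark [375. 105.] 0.87 [ 0.765 -0.259  0.   ]
dish mark [337. 153.] 0.68 [ 0.642 -0.174  0.   ]
dish box [355.  84. 396. 122.] 0.82
dish box [316. 133. 361. 173.] 0.71
cube mark [168. 158.] 0.58 [0.604 0.21  0.01 ]
cube box [157. 147. 172. 160.] 0.57
side [-0.119 -0.787  0.604] [[0.76, -0.64, -0.02], [-0.34, -0.37, -0.86], [0.55, 0.67, -0.5]] 518.0075167122866
tongs mark [254. 339.] 0.78 [ 0.241 -0.275  0.   ]
tongs mark [272. 239.] 0.59 [ 0.451 -0.067  0.   ]
tongs box [232. 211. 312. 254.] 0.79
tongs box [179. 303. 324. 381.] 0.6
tongs box [260. 171. 275. 185.] 0.37
barrel mark [264. 185.] 0.46 [0.582 0.124 0.01 ]
barrel box [261. 171. 274. 186.] 0.54
dish mark [374. 227.] 0.63 [ 0.645 -0.18   0.   ]
dish mark [274. 236.] 0.23 [ 0.46  -0.062  0.   ]
dish box [351. 216. 396. 234.] 0.66
cube mark [252. 174.] 0.59 [0.598 0.193 0.01 ]
cube box [245. 163. 258. 170.] 0.54
```

View pics/top0.png

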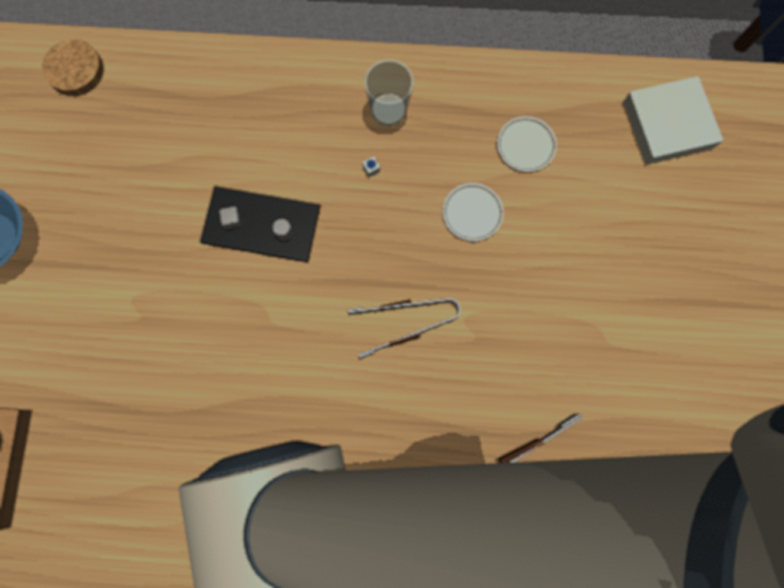

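View pics/side0.png

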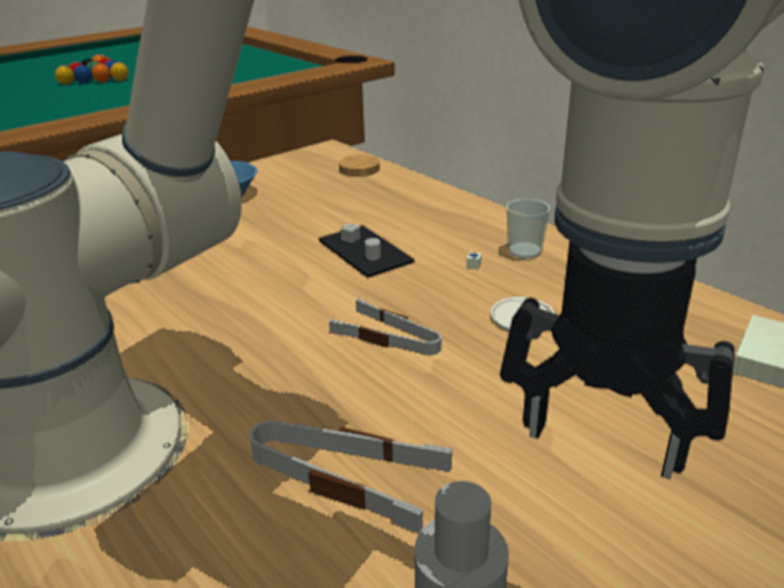

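Top view (1.4x scale): slate with cube (229,216) and barrel (281,228), dishes at (473,212) and (526,144), and tongs at (400,325) and a second pair near (540,440), partly hidden by the arm. Side view: a bigger-looking pair at (350,475) and a smaller-looking one at (385,328). The left-most dish (largest y) is the one at (0.643,-0.177). Next I check which tongs have the given size.

Run:
```python
from h import *
p=arm.read_camera("top"); q=arm.read_camera("side")
a=cv2.resize(p["image"][205:265,240:340],None,fx=8,fy=8,interpolation=cv2.INTER_CUBIC)[:300*2//1]
b=q["image"][200:262,225:325]
b=cv2.resize(b,None,fx=4,fy=4,interpolation=cv2.INTER_CUBIC)
c=cv2.resize(q["image"][295:385,170:335],None,fx=2.4,fy=2.4,interpolation=cv2.INTER_CUBIC)
a=cv2.resize(p["image"][205:265,240:340],None,fx=5.6,fy=5.6,interpolation=cv2.INTER_CUBIC)
W=np.zeros((600,800,3),np.uint8); W[:336,:560]=a; W[345:345+b.shape[0],:400]=b; W[345:345+c.shape[0],402:402+c.shape[1]]=c[:, :398]
cv2.imwrite("pics/c1.png",W[...,::-1])
S=lambda x,y:(x/1.4,y/1.4)
# rough sizes, tops of arms at z=.022
for nm,P,L in(("A top",p,dict(bend=S(460,307),t1=S(348,311),t2=S(359,356))),("A side",q,dict(bend=S(440,337),t1=S(331,322),t2=S(357,302))),("B side",q,dict(bend=S(253,428),t1=S(423,509),t2=S(451,449)))):
    X={k:onz(P,v,.022) for k,v in L.items()}; m=(X["t1"]+X["t2"])/2
    print(nm,{k:v.round(3)[:2].tolist() for k,v in X.items()},"len",np.linalg.norm(m-X["bend"]).round(4),"tips",np.linalg.norm(X["t1"]-X["t2"]).round(4))
```

```text
A top {'bend': [0.481, -0.157], 't1': [0.465, 0.016], 't2': [0.396, -0.006]} len 0.1697 tips 0.0717
A side {'bend': [0.489, -0.156], 't1': [0.396, -0.017], 't2': [0.461, 0.003]} len 0.161 tips 0.0681
B side {'bend': [0.182, -0.149], 't1': [0.25, -0.382], 't2': [0.337, -0.335]} len 0.2373 tips 0.0982
```

View pics/c1.png

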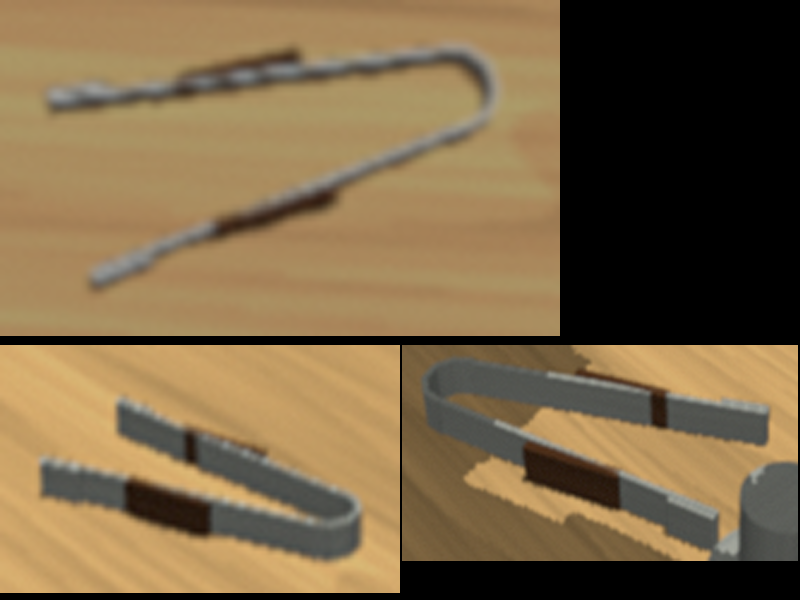

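Candidates: tongs A at top px (284,230), about 170 mm long, and tongs B at side px (254,339), about 240 mm long. A fits 172 mm (crop top: tips (50,98) and (95,280), bend (492,90)). The dish is the one at top px (337,153), farther left than (375,105). Now the tongs pose.

Run:
```python
from h import *
p=arm.read_camera("top"); q=arm.read_camera("side")
C=lambda x,y:onz(p,(x/5.6+240,y/5.6+205),.022)
D=lambda x,y:onz(q,(x/4+225,(y-345)/4+200),.022)
for F,L in((C,((50,92),(93,275),(494,85),(240,62),(280,215))),(D,((42,458),(119,398),(360,500),(168,487),(225,437)))):
    t1,t2,b,g1,g2=[F(*x) for x in L]; m=(t1+t2)/2; ax=(m-b)[:2]; L=np.linalg.norm(ax); ax/=L
    print("len",L.round(4),"tips",np.linalg.norm(t1-t2).round(4),"yaw",np.degrees(np.arctan2(ax[1],ax[0])).round(1),"origin",(m[:2]-.075*ax).round(4),"gripmid",((g1+g2)/2).round(4), "w",np.linalg.norm(g1-g2).round(4),"from bend",(b[:2]+ax*.097).round(4))
for n,z in (("barrel",.01),("cube",.01),("dish",0)):
  for P in(p,q):
    for r in arm.mark_of(n,P)[:2]: print(n,onz(P,r["xy"],z).round(4),round(r["confidence"],2))
    for r in arm.look_for(n,P)[:2]:
        e=r["extent"]; print(n,"box c at mid",onz(P,((e[0]+e[2])/2,(e[1]+e[3])/2),z+(.004 if n=="dish" else .015)).round(4))
```

```text
len 0.1677 tips 0.0727 yaw 106.5 origin [ 0.453  -0.0671] gripmid [ 0.4532 -0.0666  0.022 ] w 0.0614 from bend [ 0.4517 -0.063 ]
len 0.1649 tips 0.072 yaw 112.3 origin [ 0.4613 -0.0684] gripmid [ 0.4572 -0.0677  0.022 ] w 0.0565 from bend [ 0.4586 -0.0619]
barrel [0.5883 0.131  0.01  ] 0.63
barrel box c at mid [0.592  0.1288 0.025 ]
barrel [0.5919 0.127  0.01  ] 0.62
barrel box c at mid [0.5931 0.1278 0.025 ]
cube [0.6003 0.216  0.01  ] 0.76
cube [0.6005 0.2035 0.01  ] 0.43
cube box c at mid [0.5976 0.2002 0.025 ]
dish [ 0.6401 -0.1733  0.    ] 0.87
dish [ 0.7653 -0.2538  0.    ] 0.69
dish box c at mid [ 0.7683 -0.2637  0.004 ]
dish box c at mid [ 0.6417 -0.1791  0.004 ]
dish [ 0.6417 -0.1815  0.    ] 0.85
dish box c at mid [ 0.654  -0.1672  0.004 ]
```

```bash
python3 -m jog '0.026 -0.026 0.008 0;0.053 -0.052 0.017 0;0.079 -0.078 0.026 0;0.106 -0.104 0.034 0;0.132 -0.130 0.043 0' 1 >/dev/null
python3 -m jog '0.026 -0.026 0.008 0;0.053 -0.052 0.017 0;0.079 -0.078 0.026 0;0.106 -0.104 0.034 0;0.132 -0.130 0.043 0' >/dev/null
python3 -m jog '0.026 -0.026 0.008 0;0.053 -0.052 0.017 0;0.079 -0.078 0.026 0;0.106 -0.104 0.034 0;0.132 -0.130 0.043 0' >/dev/null
python3 -m jog '0 0 0 -0.1;0 0 0 -0.2;0 0 0 -0.3;0 0 0 -0.4;0 0 0 -0.5' >/dev/null
python3 -m jog '0 0 0 -0.1;0 0 0 -0.2;0 0 0 -0.3;0 0 0 -0.4;0 0 0 -0.5' >/dev/null
python3 -m jog '0 0 0 -0.1;0 0 0 -0.2;0 0 0 -0.3;0 0 0 -0.4;0 0 0 -0.49'
cat >> h.py <<'E'
def go(x,y,z,yaw):
    s=arm.sense(); M=Ro.from_rotvec(s["tcp_rot"]).as_matrix(); d=M.T@(np.array([x,y,z])-s["ee_pos"])
    yw=np.arctan2(M[1,0],M[0,0]); t=-(np.radians(yaw)-yw); t=(t+np.pi)%(2*np.pi)-np.pi
    print("t",round(s["t"],2),"tcp",s["ee_pos"].round(4),"yaw",np.degrees(yw).round(1),"open",round(s["opening"],4),"F",np.round(s["wrist_force"],1),"| shift",d.round(4),"turn",round(t,3))
E
python3 - <<'E'
from h import *
go(.454,-.066,.1,108)
p=arm.read_camera("top"); q=arm.read_camera("side")
a=cv2.resize(p["image"][190:290,230:380],None,fx=5.3,fy=5.3,interpolation=cv2.INTER_CUBIC)[:300]
a=cv2.resize(p["image"][195:265,235:335],None,fx=4,fy=4,interpolation=cv2.INTER_CUBIC)
b=cv2.resize(q["image"][180:270,215:345],None,fx=6,fy=6,interpolation=cv2.INTER_CUBIC)
cv2.imwrite("pics/c2.png",b[...,::-1])
E
```

```text
t: 4.2
ee_pos: [0.4583, -0.0613, 0.1021]
tcp_rot: [1.83, 2.549, 0.001]
wrist_force: [-0.1, -0.4, 0.0]
opening: 0.0853
t 4.2 tcp [ 0.4583 -0.0613  0.1021] yaw 108.7 open 0.0853 F [-0.1 -0.4  0. ] | shift [-0.0031 -0.0056  0.0021] turn 0.011
```

View pics/c2.png

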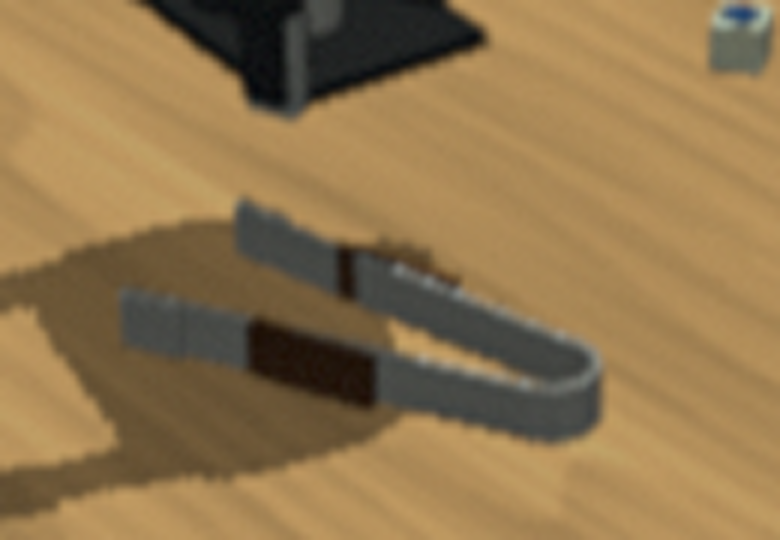

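The side crop shows the tongs at rest, unobstructed, with tips at (122,290) and (240,200); the open fingers are above. Descending around the grips.

```bash
python3 -m jog '-0.001 -0.002 0.018 0;-0.001 -0.004 0.036 0;-0.001 -0.006 0.054 0;-0.001 -0.006 0.066 0;-0.001 -0.006 0.070 0' >/dev/null
python3 -m jog '0 0 0.008 0;0 0 0.016 0;0 0 0.024 0;0 0 0.030 0;0 0 0.030 0'
python3 - <<'E'
from h import *
go(.456,-.067,.001,109)
q=arm.read_camera("side")
b=cv2.resize(q["image"][180:270,215:345],None,fx=6,fy=6,interpolation=cv2.INTER_CUBIC)
cv2.imwrite("pics/c3.png",b[...,::-1])
E
```

```text
t: 5.13
ee_pos: [0.4523, -0.064, -0.0002]
tcp_rot: [1.84, 2.545, -0.001]
wrist_force: [1.0, 0.5, 0.9]
opening: 0.0851
t 5.13 tcp [ 4.523e-01 -6.400e-02 -2.000e-04] yaw 108.3 open 0.0851 F [1.  0.5 0.9] | shift [-0.004   0.0026 -0.0012] turn -0.013
```

View pics/c3.png

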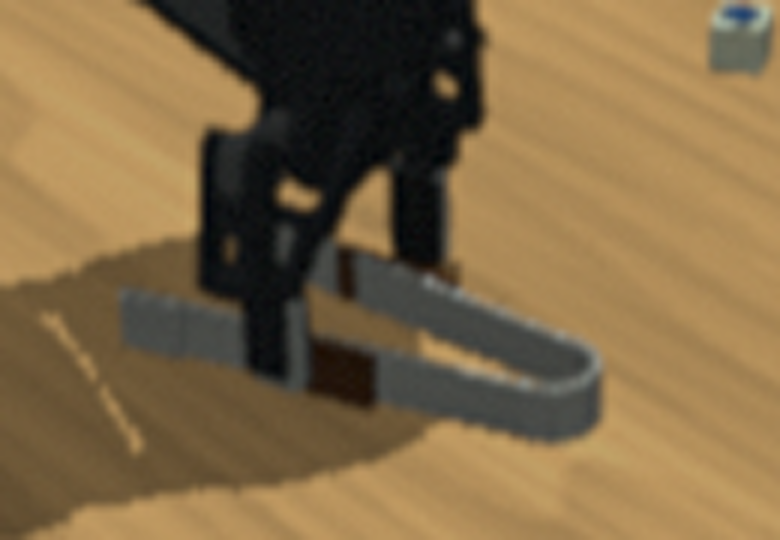

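Near finger at (280,340) on the near grip, far finger (420,230) on the far grip; about 4 mm too far forward. Correct and close to 58 mm.

```bash
python3 -m jog '-0.002 0.001 0 0;-0.004 0.002 0 0;-0.004 0.002 0 0;-0.004 0.002 0 0;-0.004 0.002 0 0' >/dev/null
python3 -m jog '0 0 0 0;0 0 0 0;0 0 0 0;0 0 0 0;0 0 0 0' 0.74
python3 -m jog '0 0 0 0;0 0 0 0;0 0 0 0;0 0 0 0;0 0 0 0' 0.68
python3 -m jog '0 0 0 0;0 0 0 0;0 0 0 0;0 0 0 0;0 0 0 0' 0.67
```

```text
t: 6.02
ee_pos: [0.4555, -0.0673, 0.0005]
tcp_rot: [1.84, 2.545, -0.001]
wrist_force: [-1.1, -1.1, 1.5]
opening: 0.0634
t: 6.43
ee_pos: [0.4555, -0.0673, 0.0007]
tcp_rot: [1.84, 2.545, -0.0]
wrist_force: [-1.9, 0.1, 8.0]
opening: 0.0583
t: 6.85
ee_pos: [0.4555, -0.0672, 0.0008]
tcp_rot: [1.84, 2.545, -0.0]
wrist_force: [-1.0, 0.5, 7.0]
opening: 0.0575
```

```bash
python3 -m jog '0 0 -0.004 0;0 0 -0.012 0;0 0 -0.022 0;0 0 -0.034 0;0 0 -0.040 0'
python3 -m jog '0 0 -0.010 0;0 0 -0.025 0;0 0 -0.035 0;0 0 -0.040 0;0 0 -0.040 0'
python3 - <<'E'
from h import *
go(.456,-.067,.08,109)
q=arm.read_camera("side")
b=cv2.resize(q["image"][150:270,215:375],None,fx=5,fy=5,interpolation=cv2.INTER_CUBIC)
cv2.imwrite("pics/c4.png",b[...,::-1])
E
```

```text
t: 7.27
ee_pos: [0.4558, -0.0673, 0.0423]
tcp_rot: [1.84, 2.544, 0.0]
wrist_force: [-0.1, -0.5, -0.9]
opening: 0.0569
t: 7.68
ee_pos: [0.4563, -0.0674, 0.0833]
tcp_rot: [1.838, 2.542, 0.001]
wrist_force: [0.7, -0.6, 0.3]
opening: 0.057
t 7.68 tcp [ 0.4563 -0.0674  0.0833] yaw 108.3 open 0.057 F [ 0.7 -0.6  0.3] | shift [ 0.0005 -0.0002  0.0033] turn -0.013
```

View pics/c4.png

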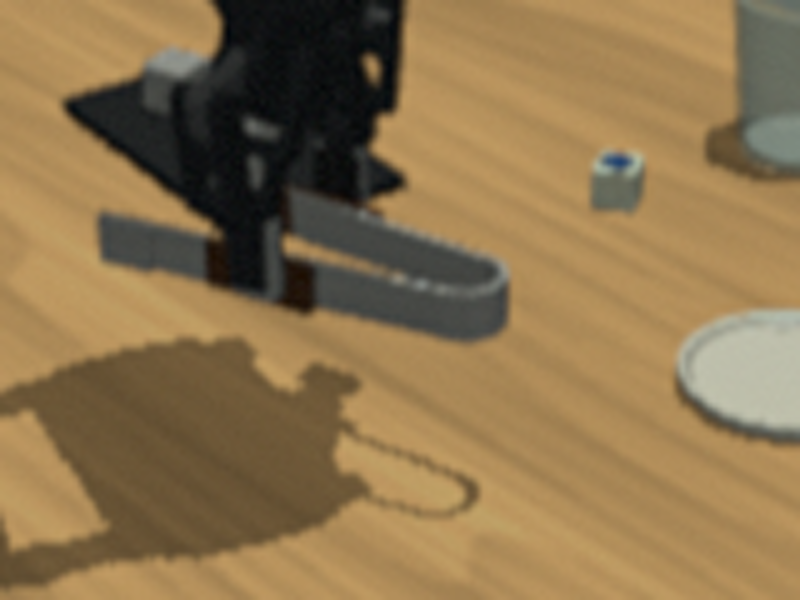

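Tongs held level: grips at (260,270), bend (500,290), tips (105,230), lifted clear. Now swing to a standoff in front of the barrel.

```bash
python3 -m jog '0.036 0.017 0 0.12;0.071 0.033 0 0.24;0.107 0.05 0 0.36;0.142 0.066 0 0.48;0.178 0.083 0 0.6' >/dev/null
python3 -m jog '0 0 0 0.12;0 0 0 0.24;0 0 0 0.36;0 0 0 0.48;0 0 0 0.6' >/dev/null
python3 -m jog '0 0 0 0.12;0 0 0 0.24;0 0 0 0.36;0 0 0 0.48;0 0 0 0.6'
python3 - <<'E'
from h import *
go(.4795,.1283,.06,0)
p=arm.read_camera("top");q=arm.read_camera("side")
for P in(p,q):
  for n in("barrel","cube","tongs"):
    for r in arm.mark_of(n,P)[:2]: print(n,np.round(r["xy"]),onz(P,r["xy"],.01 if n!="tongs" else .082).round(4),round(r["confidence"],2))
    for r in arm.look_for(n,P)[:2]:
        e=r["extent"]; print(n,"box",np.round(e),onz(P,((e[0]+e[2])/2,(e[1]+e[3])/2),.025).round(4))
a=cv2.resize(p["image"][130:230,150:260],(484,440),interpolation=cv2.INTER_CUBIC)
b=cv2.resize(q["image"][120:260,200:300],(314,440),interpolation=cv2.INTER_CUBIC)
cv2.imwrite("pics/c5.png",np.hstack([a,b])[...,::-1])
E
```

```text
t: 8.98
ee_pos: [0.475, 0.1034, 0.0799]
tcp_rot: [3.13, 0.252, -0.001]
wrist_force: [0.6, 0.0, -1.2]
opening: 0.0573
t 8.98 tcp [0.475  0.1034 0.0799] yaw 9.2 open 0.0573 F [ 0.6  0.  -1.2] | shift [ 0.0084 -0.0239  0.0199] turn 0.16
cube [338. 154.] [ 0.6348 -0.175   0.01  ] 0.6
tongs [203. 202.] [0.4915 0.1065 0.082 ] 0.71
tongs [375. 337.] [ 0.2474 -0.2453  0.082 ] 0.61
tongs box [208. 208. 220. 257.] [0.4375 0.0885 0.025 ]
tongs box [317. 294. 438. 374.] [ 0.2489 -0.2648  0.025 ]
barrel [265. 184.] [0.5887 0.127  0.01  ] 0.74
barrel box [258. 173. 277. 185.] [0.5906 0.1188 0.025 ]
cube [255. 172.] [0.6105 0.1984 0.01  ] 0.47
tongs [253. 341.] [ 0.189  -0.3466  0.082 ] 0.86
tongs [232. 174.] [0.4767 0.1052 0.082 ] 0.6
tongs box [201. 158. 268. 192.] [0.5426 0.1933 0.025 ]
tongs box [179. 300. 321. 380.] [ 0.2196 -0.2948  0.025 ]
```

View pics/c5.png

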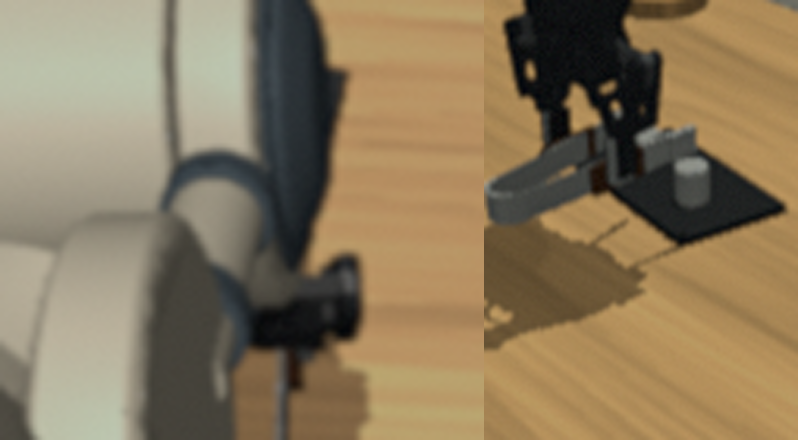

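Left (top view): the arm hides barrel and tips. Right (side view): tongs level, tip at (690,135) in the crop, barrel at (692,182) standing free on the slate, so the side camera is the guide. Align and descend at the standoff.

```bash
python3 -m jog '0.002 -0.006 0 0.05;0.004 -0.012 0 0.1;0.006 -0.018 0 0.16;0.008 -0.024 0 0.16;0.008 -0.024 0 0.16' >/dev/null
python3 -m jog '0 0 0.012 0;0 0 0.024 0;0 0 0.036 0;0 0 0.05 0;0 0 0.058 0'
python3 - <<'E'
from h import *
go(.4795,.1283,.022,0)
q=arm.read_camera("side")
x0,y0,f=190,130,6
b=cv2.resize(q["image"][y0:y0+95,x0:x0+130],None,fx=f,fy=f,interpolation=cv2.INTER_CUBIC).copy()
s=arm.sense(); M=Ro.from_rotvec(s["tcp_rot"]).as_matrix(); e=s["ee_pos"]
def dot(X,c):
    u=(proj(q,X)-[x0-.5,y0-.5])*f; cv2.circle(b,tuple(int(v) for v in u),3,c,-1)
for sg in(-1,1):
  for h in(0,.022): dot(e+M[:,0]*.073+M[:,1]*sg*.0295+[0,0,h-.001],(255,0,0))
for a in np.arange(0,6.28,.5):
  for h in(.01,.042): dot([.5905+.014*np.cos(a),.128+.014*np.sin(a),h],(0,255,0))
cv2.imwrite("pics/c6.png",b[...,::-1])
E
```

```text
t: 10.52
ee_pos: [0.4793, 0.1289, 0.0217]
tcp_rot: [3.14, 0.018, 0.0]
wrist_force: [-0.3, 0.2, -1.2]
opening: 0.0572
t 10.52 tcp [0.4793 0.1289 0.0217] yaw 0.7 open 0.0572 F [-0.3  0.2 -1.2] | shift [ 0.0002  0.0006 -0.0003] turn 0.012
```

View pics/c6.png

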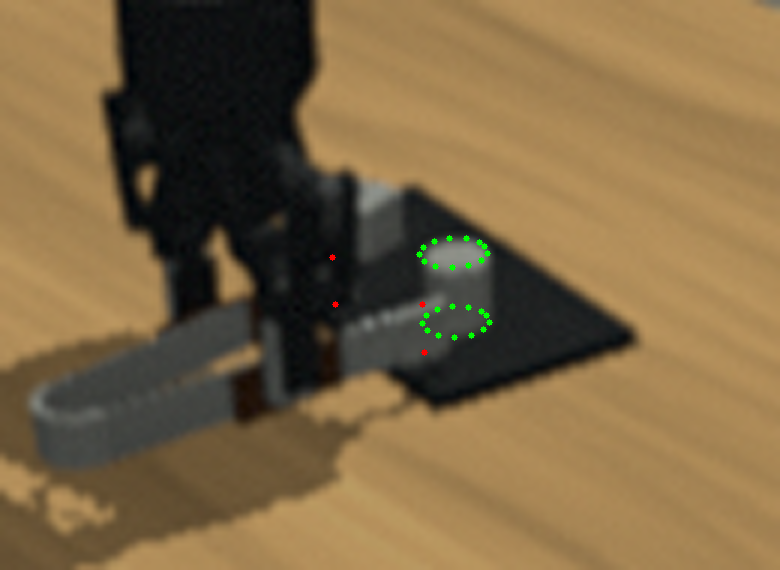

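Green overlay (my barrel estimate) matches the barrel at (455,285). The near tip ends at about (440,320), a little ahead of the predicted (423,325); well within clearance. Advance around the barrel.

```bash
python3 -m jog '0.005 0 0 0;0.01 0 0 0;0.015 0 0 0;0.020 0 0 0;0.025 0 0 0' 
python3 -m jog '0.005 0 0 0;0.01 0 0 0;0.015 0 0 0;0.020 0 0 0;0.022 0 0 0'
python3 - <<'E'
from h import *
go(.5285,.1283,.022,0)
q=arm.read_camera("side")
x0,y0,f=210,135,7
b=cv2.resize(q["image"][y0:y0+80,x0:x0+110],None,fx=f,fy=f,interpolation=cv2.INTER_LANCZOS4)
b=np.clip(b.astype(float)*1.5,0,255).astype(np.uint8)
cv2.imwrite("pics/c7.png",b[...,::-1])
E
```

```text
t: 10.98
ee_pos: [0.5049, 0.1292, 0.0214]
tcp_rot: [3.14, 0.018, -0.0]
wrist_force: [-0.4, 1.0, -1.3]
opening: 0.0577
t: 11.4
ee_pos: [0.5278, 0.1294, 0.0214]
tcp_rot: [3.14, 0.018, 0.001]
wrist_force: [0.2, 0.5, -0.1]
opening: 0.0573
t 11.4 tcp [0.5278 0.1294 0.0214] yaw 0.6 open 0.0573 F [ 0.2  0.5 -0.1] | shift [ 0.0007  0.0011 -0.0006] turn 0.011
```

View pics/c7.png

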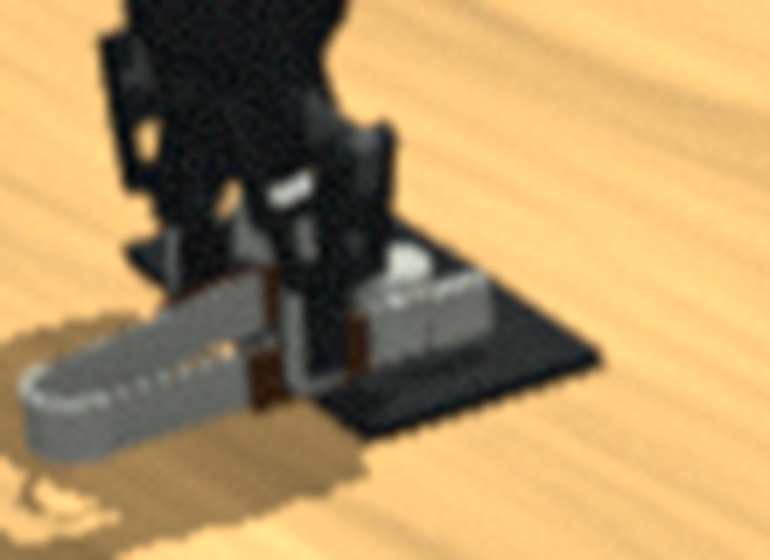

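Tips now flank the barrel: near tip pad (430–490, 310), barrel top (408,262) between the arms. Back off 4 mm, then squeeze in stages.

```bash
python3 -m jog '-0.001 0 0 0;-0.003 0 0 0;-0.004 0 0 0;-0.004 0 0 0;-0.004 0 0 0' >/dev/null
python3 -m jog '0 0 0 0;0 0 0 0;0 0 0 0;0 0 0 0;0 0 0 0' 0.60
python3 -m jog '0 0 0 0;0 0 0 0;0 0 0 0;0 0 0 0;0 0 0 0' 0.54
python3 -m jog '0 0 0 0;0 0 0 0;0 0 0 0;0 0 0 0;0 0 0 0' 0.50
python3 -m jog '0 0 0 0;0 0 0 0;0 0 0 0;0 0 0 0;0 0 0 0' 0.46
```

```text
t: 12.28
ee_pos: [0.5236, 0.1294, 0.0214]
tcp_rot: [3.14, 0.018, 0.001]
wrist_force: [-0.1, -0.2, -2.0]
opening: 0.0515
t: 12.7
ee_pos: [0.5236, 0.1294, 0.0214]
tcp_rot: [3.14, 0.018, 0.001]
wrist_force: [0.3, -0.3, -0.7]
opening: 0.0459
t: 13.12
ee_pos: [0.5236, 0.1294, 0.0214]
tcp_rot: [3.14, 0.018, 0.001]
wrist_force: [0.4, -0.3, -1.2]
opening: 0.0435
t: 13.53
ee_pos: [0.5236, 0.1294, 0.0214]
tcp_rot: [3.14, 0.017, 0.001]
wrist_force: [-0.3, -1.1, 0.0]
opening: 0.0421
```

```bash
python3 -m jog '0 0 0 0;0 0 0 0;0 0 0 0;0 0 0 0;0 0 0 0' 0.43
python3 -m jog '0 0 -0.004 0;0 0 -0.009 0;0 0 -0.014 0;0 0 -0.02 0;0 0 -0.026 0'
python3 -m jog '0 0 -0.008 0;0 0 -0.016 0;0 0 -0.022 0;0 0 -0.026 0;0 0 -0.028 0'
python3 - <<'E'
from h import *
go(.5285,.1283,.07,0)
q=arm.read_camera("side")
x0,y0,f=210,115,7
b=cv2.resize(q["image"][y0:y0+80,x0:x0+110],None,fx=f,fy=f,interpolation=cv2.INTER_LANCZOS4)
b=np.clip(b.astype(float)*1.5,0,255).astype(np.uint8)
cv2.imwrite("pics/c8.png",b[...,::-1])
E
```

```text
t: 13.95
ee_pos: [0.5236, 0.1294, 0.0214]
tcp_rot: [3.14, 0.018, 0.001]
wrist_force: [-1.1, 0.2, 0.0]
opening: 0.0423
t: 14.37
ee_pos: [0.5237, 0.1295, 0.0482]
tcp_rot: [3.14, 0.018, 0.001]
wrist_force: [1.0, -0.4, -2.2]
opening: 0.0421
t: 14.78
ee_pos: [0.5239, 0.1295, 0.077]
tcp_rot: [3.14, 0.018, 0.002]
wrist_force: [-0.4, 0.1, -0.9]
opening: 0.0423
t 14.78 tcp [0.5239 0.1295 0.077 ] yaw 0.6 open 0.0423 F [-0.4  0.1 -0.9] | shift [0.0046 0.0013 0.0071] turn 0.011
```

View pics/c8.png

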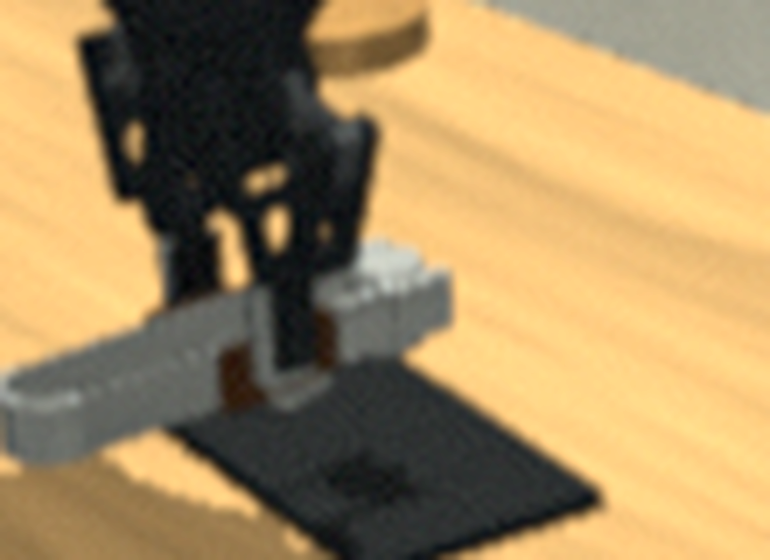

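Barrel came up with the tongs (top at (390,260) between tips), slate below clear. Carry to above the dish.

```bash
python3 -m jog '0.002 0.012 0 0;0.005 0.032 0 0;0.008 0.056 0 0;0.011 0.082 0 0;0.014 0.108 0 0' >/dev/null
python3 -m jog '0.003 0.026 0 0;0.007 0.052 0 0;0.011 0.078 0 0;0.014 0.098 0 0;0.016 0.110 0 0' >/dev/null
python3 -m jog '0.003 0.025 0 0;0.006 0.050 0 0;0.009 0.068 0 0;0.011 0.080 0 0;0.012 0.086 0 0'
python3 - <<'E'
from h import *
go(.5685,-.178,.06,0.6)
p=arm.read_camera("top");q=arm.read_camera("side")
for P in(p,q):
  for n,z in(("dish",0),("barrel",.064),("tongs",.075)):
    for r in arm.mark_of(n,P)[:2]: print(n,np.round(r["xy"]),onz(P,r["xy"],z).round(4),round(r["confidence"],2))
x0,y0,f=275,160,5.5
b=cv2.resize(q["image"][y0:y0+100,x0:x0+140],None,fx=f,fy=f,interpolation=cv2.INTER_LANCZOS4)
s=arm.sense(); M=Ro.from_rotvec(s["tcp_rot"]).as_matrix(); e=s["ee_pos"]
def dot(X,c):
    u=(proj(q,X)-[x0-.5,y0-.5])*f; cv2.circle(b,tuple(int(v) for v in u),2,c,-1)
for a in np.arange(0,6.28,.3):
  c,si=np.cos(a),np.sin(a)
  dot([.6415+.05*c,-.178+.05*si,.009],(255,0,0)); B=e+M[:,0]*.067
  for h in(-.009,.023): dot(B+[.014*c,.014*si,h],(0,255,0))
cv2.imwrite("pics/c9.png",b[...,::-1])
E
```

```text
t: 16.08
ee_pos: [0.5692, -0.1797, 0.0766]
tcp_rot: [3.14, 0.014, 0.001]
wrist_force: [-1.0, 0.4, -1.7]
opening: 0.0422
t 16.08 tcp [ 0.5692 -0.1797  0.0766] yaw 0.5 open 0.0422 F [-1.   0.4 -1.7] | shift [-0.0007 -0.0017  0.0166] turn -0.001
dish [373. 227.] [ 0.6438 -0.1795  0.    ] 0.68
dish [442. 224.] [ 0.7667 -0.2707  0.    ] 0.59
tongs [251. 341.] [ 0.1912 -0.339   0.075 ] 0.58
tongs [353. 210.] [ 0.5698 -0.1835  0.075 ] 0.55
```

View pics/c9.png

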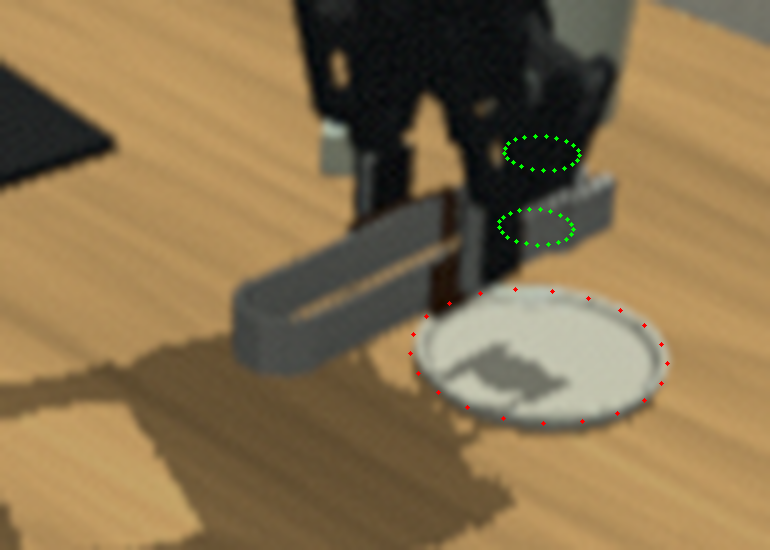

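Run:
```python
from h import *
q=arm.read_camera("side")
for c in((.5239,.1295,.077,210,115,7,"c8"),(.5692,-.1797,.0766,275,160,5.5,"c9")):
  x,y,z,x0,y0,f,n=c
  P=lambda dx,dy,dz:((proj(q,[x+dx,y+dy,z+dz])-[x0-.5,y0-.5])*f).round().tolist()
  print(n,"barrel top ctr@67",P(.067,0,.023),"right edge",P(.067+.0105,-.009,.023),"neartip@75 top/bot",P(.075,-.0165,.021),P(.075,-.0165,-.001),"@83",P(.083,-.0165,.021),"bend top@-97",P(-.097,0,.021),"bot",P(-.097,0,-.001), "@-88",P(-.088,0,.021))
```

```text
c8 barrel top ctr@67 [381.0, 247.0] right edge [421.0, 246.0] neartip@75 top/bot [429.0, 260.0] [431.0, 319.0] @83 [447.0, 254.0] bend top@-97 [-17.0, 393.0] bot [-11.0, 454.0] @-88 [7.0, 385.0]
c9 barrel top ctr@67 [548.0, 156.0] right edge [585.0, 156.0] neartip@75 top/bot [596.0, 169.0] [591.0, 221.0] @83 [610.0, 163.0] bend top@-97 [233.0, 311.0] bot [232.0, 365.0] @-88 [252.0, 302.0]
```

Dish overlay (red) matches the dish at (540,360); the tips read a few mm low (slight nose-down), so I'll feel for the floor. Descend.

```bash
python3 -m jog '0 0 0.008 0;0 0 0.018 0;0 0 0.030 0;0 0 0.040 0;0 0 0.046 0' 
python3 -m jog '0 0 0.002 0;0 0 0.004 0;0 0 0.006 0;0 0 0.007 0;0 0 0.007 0'
python3 -m jog '0 0 0.001 0;0 0 0.002 0;0 0 0.002 0;0 0 0.002 0;0 0 0.002 0'
```

```text
t: 16.95
ee_pos: [0.5682, -0.1773, 0.0287]
tcp_rot: [3.141, 0.017, -0.002]
wrist_force: [0.1, 0.5, -1.1]
opening: 0.0422
t: 17.37
ee_pos: [0.5684, -0.1774, 0.0218]
tcp_rot: [3.141, 0.017, -0.002]
wrist_force: [-1.0, 0.3, -2.1]
opening: 0.0425
t: 17.78
ee_pos: [0.5684, -0.1774, 0.0199]
tcp_rot: [3.141, 0.017, -0.002]
wrist_force: [-0.1, 0.4, -1.7]
opening: 0.0417
```

```bash
python3 -m jog '0 0 0.001 0;0 0 0.001 0;0 0 0.001 0;0 0 0.001 0;0 0 0.001 0'|grep -E 'ee_pos|wrist'
python3 -m jog '0 0 0.001 0;0 0 0.001 0;0 0 0.001 0;0 0 0.001 0;0 0 0.001 0'|grep -E 'ee_pos|wrist'
python3 -m jog '0 0 0.001 0;0 0 0.001 0;0 0 0.001 0;0 0 0.001 0;0 0 0.001 0'|grep -E 'ee_pos|wrist'
```

```text
ee_pos: [0.5684, -0.1774, 0.0189]
wrist_force: [0.8, 0.2, -1.9]
ee_pos: [0.5684, -0.1775, 0.0179]
wrist_force: [0.4, 0.0, -1.2]
ee_pos: [0.5684, -0.1774, 0.0169]
wrist_force: [0.4, -0.3, -0.3]
```

```bash
python3 -m jog '0 0 0.001 0;0 0 0.001 0;0 0 0.001 0;0 0 0.001 0;0 0 0.001 0'|grep -E 'ee_pos|wrist'
python3 -m jog '0 0 0.001 0;0 0 0.001 0;0 0 0.001 0;0 0 0.001 0;0 0 0.001 0'|grep -E 'ee_pos|wrist'
python3 - <<'E'
from h import *
go(.5685,-.178,.015,0.6)
q=arm.read_camera("side")
x0,y0,f=290,180,7
b=cv2.resize(q["image"][y0:y0+80,x0:x0+110],None,fx=f,fy=f,interpolation=cv2.INTER_LANCZOS4)
cv2.imwrite("pics/c10.png",np.clip(b*1.2,0,255).astype(np.uint8)[...,::-1])
E
```

```text
ee_pos: [0.5684, -0.1774, 0.0159]
wrist_force: [0.9, -0.5, -1.8]
ee_pos: [0.5684, -0.1774, 0.015]
wrist_force: [-1.2, -0.0, 0.2]
t 19.87 tcp [ 0.5684 -0.1774  0.015 ] yaw 0.6 open 0.0421 F [-1.2 -0.   0.2] | shift [ 0.0001  0.0006 -0.    ] turn 0.0
```

View pics/c10.png

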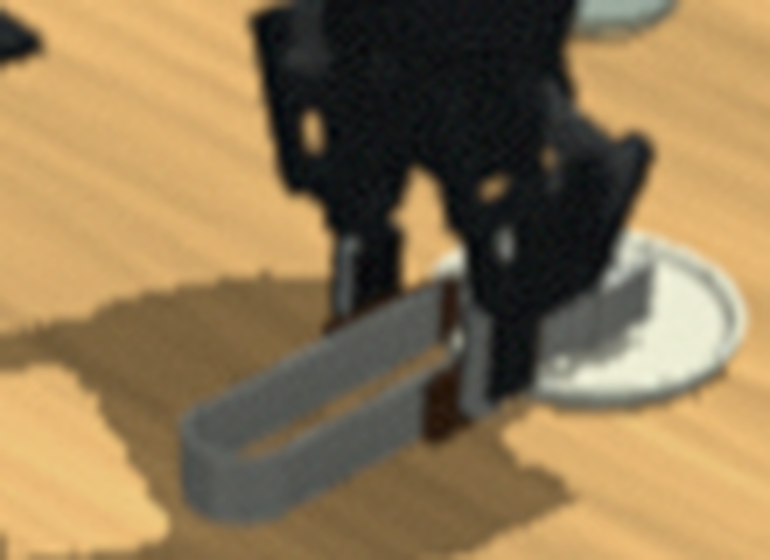

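Tips and barrel are in the dish (tip at (650,290)), tongs clear of the near rim. This was my 12th and last picture, so I work by numbers now: average the force to detect the floor.

```bash
cat >> h.py <<'E'
def favg(n=8):
    L=[]
    for _ in range(n): arm.read_camera("side"); L.append(arm.sense()["wrist_force"])
    s=arm.sense(); print("t",round(s["t"],2),"z",s["ee_pos"].round(4),"F",np.mean(L,0).round(2),"sd",np.std(L,0).round(2),"open",round(s["opening"],4))
E
python3 -c 'from h import *;favg()'
python3 -m jog '0 0 0.001 0;0 0 0.001 0;0 0 0.001 0;0 0 0.001 0;0 0 0.001 0'>/dev/null
python3 -c 'from h import *;favg()'
python3 -m jog '0 0 0.001 0;0 0 0.001 0;0 0 0.001 0;0 0 0.001 0;0 0 0.001 0'>/dev/null
python3 -c 'from h import *;favg()'
```

```text
t 20.32 z [ 0.5684 -0.1774  0.0149] F [-1.35 -0.45  1.31] sd [0.33 0.42 0.37] open 0.0421
t 21.13 z [ 0.5684 -0.1774  0.0139] F [-3.27 -0.15  3.14] sd [0.71 0.42 0.57] open 0.0419
t 21.95 z [ 0.5684 -0.1774  0.0129] F [-3.65 -0.25  4.81] sd [0.41 0.75 0.21] open 0.0422
```

```bash
python3 -m jog '0 0 -0.001 0;0 0 -0.002 0;0 0 -0.002 0;0 0 -0.002 0;0 0 -0.002 0'
python3 -m jog '0 0 0 0;0 0 0 0;0 0 0 0;0 0 0 0;0 0 0 0' 0.50
python3 -m jog '0 0 0 0;0 0 0 0;0 0 0 0;0 0 0 0;0 0 0 0' 0.54
python3 -m jog '0 0 0 0;0 0 0 0;0 0 0 0;0 0 0 0;0 0 0 0' 0.60
python3 -m jog '0 0 0 0;0 0 0 0;0 0 0 0;0 0 0 0;0 0 0 0' 0.67
python3 -c 'from h import *;favg(6)'
```

```text
t: 22.37
ee_pos: [0.5686, -0.1775, 0.0149]
tcp_rot: [3.14, 0.017, -0.001]
wrist_force: [0.7, -0.3, 0.9]
opening: 0.0423
t: 22.78
ee_pos: [0.5686, -0.1775, 0.0149]
tcp_rot: [3.14, 0.017, -0.001]
wrist_force: [0.8, 0.7, -1.0]
opening: 0.0425
t: 23.2
ee_pos: [0.5686, -0.1775, 0.0149]
tcp_rot: [3.14, 0.017, -0.001]
wrist_force: [-0.3, -0.8, -1.4]
opening: 0.046
t: 23.62
ee_pos: [0.5685, -0.1774, 0.0149]
tcp_rot: [3.14, 0.017, -0.001]
wrist_force: [-1.0, -0.3, -1.4]
opening: 0.0508
t: 24.03
ee_pos: [0.5686, -0.1775, 0.0149]
tcp_rot: [3.14, 0.017, -0.001]
wrist_force: [0.1, -0.3, -0.9]
opening: 0.0571
t 24.33 z [ 0.5686 -0.1775  0.0149] F [ 0.1  -0.27 -0.77] sd [0.14 0.5  0.42] open 0.0573
```

```bash
python3 -m jog '0 0 -0.002 0;0 0 -0.005 0;0 0 -0.008 0;0 0 -0.012 0;0 0 -0.016 0'
python3 -m jog '0 0 -0.005 0;0 0 -0.011 0;0 0 -0.018 0;0 0 -0.025 0;0 0 -0.030 0' >/dev/null
python3 -m jog '0 0 -0.005 0;0 0 -0.011 0;0 0 -0.018 0;0 0 -0.025 0;0 0 -0.030 0' >/dev/null
python3 - <<'E'
from h import *
favg(4)
for n in("top","side"):
  P=arm.read_camera(n); cv2.imwrite(f"pics/l_{n}.png",P["image"][...,::-1])
  for k,z in(("barrel",.004),("cube",.01),("tongs",.09),("dish",0)):
    for r in arm.mark_of(k,P)[:2]: print(n,k,np.round(r["xy"]),onz(P,r["xy"],z).round(4),round(r["confidence"],2))
    if k=="barrel":
      for r in arm.look_for(k,P)[:2]: print(n,k,np.round(r["extent"],1),round(r["confidence"],2))
E
```

```text
t: 24.75
ee_pos: [0.5686, -0.1775, 0.0314]
tcp_rot: [3.14, 0.017, -0.001]
wrist_force: [0.7, -0.1, -0.8]
opening: 0.0569
t 25.78 z [ 0.5689 -0.1775  0.0925] F [ 0.2  -0.71 -1.11] sd [0.68 0.45 0.49] open 0.0572
side barrel [249. 171.] [0.6093 0.2229 0.004 ] 0.6
side barrel [368. 227.] [ 0.6321 -0.1759  0.004 ] 0.51
side barrel [363.6 213.3 380.3 225.9] 0.78
side cube [373. 225.] [ 0.6398 -0.1826  0.01  ] 0.73
side cube [249. 173.] [0.5948 0.2008 0.01  ] 0.53
side tongs [353. 201.] [ 0.5751 -0.1771  0.09  ] 0.98
side tongs [254. 340.] [ 0.1859 -0.3546  0.09  ] 0.87
side dish [440. 222.] [ 0.7676 -0.2636  0.    ] 0.87
side dish [374. 227.] [ 0.6468 -0.1794  0.    ] 0.58
```

```bash
python3 -m jog '-0.01 -0.01 0 0;-0.025 -0.022 0 0;-0.040 -0.036 0 0;-0.055 -0.050 0 0;-0.070 -0.063 0 0' >/dev/null
python3 -m jog '-0.014 -0.013 0.003 0;-0.028 -0.025 0.01 0;-0.040 -0.036 0.02 0;-0.048 -0.043 0.03 0;-0.050 -0.045 0.04 0'
python3 - <<'E'
from h import *
favg(4)
for n in("top","side"):
  P=arm.read_camera(n); cv2.imwrite(f"pics/m_{n}.png",P["image"][...,::-1])
  for k,z in(("barrel",.02),("cube",.025)):
    for r in arm.mark_of(k,P)[:3]: print(n,k,"mark",np.round(r["xy"]),onz(P,r["xy"],z-.015).round(4),round(r["confidence"],2))
    for r in arm.look_for(k,P)[:3]: e=np.array(r["extent"]); print(n,k,e.round(1),(e[2:]-e[:2]).round(1),onz(P,(e[:2]+e[2:])/2,z).round(4),round(r["confidence"],2))
  A=np.arange(0,6.28,.1)
  for nm,T in(("upright",[[.6355+.014*np.cos(a),-.1774+.014*np.sin(a),h] for a in A for h in(.004,.036)]),("lying",[[.6355+h,-.1774+.014*np.cos(a),.018+.014*np.sin(a)] for a in A for h in(-.016,.016)])):
    u=np.array([proj(P,t) for t in T]); print(n,"model",nm,u.min(0).round(1),u.max(0).round(1),(u.max(0)-u.min(0)).round(1))
E
```

```text
t: 27.22
ee_pos: [0.4454, -0.0691, 0.0522]
tcp_rot: [3.14, 0.018, -0.001]
wrist_force: [-0.2, 0.0, -1.1]
opening: 0.0576
t 27.42 z [ 0.4475 -0.0704  0.0526] F [-0.38 -0.1  -1.3 ] sd [0.95 0.72 1.5 ] open 0.0573
top model upright [332.8 144.1] [347.4 160.7] [14.6 16.6]
top model lying [333.3 143.9] [346.3 161.6] [13.  17.7]
side barrel [365.6 214.3 380.4 229.4] [14.8 15.1] [ 0.6349 -0.1848  0.02  ] 0.75
side model upright [363.5 210.7] [377.7 230.2] [14.2 19.5]
side model lying [360.6 212.6] [380.4 229.9] [19.9 17.4]
```

Run:
```python
import cv2
g=cv2.cvtColor(cv2.imread("pics/m_side.png"),cv2.COLOR_BGR2GRAY)
print("cols",*range(356,392))
for r in range(205,236): print(r,*g[r,356:392])
```

```text
cols 356 357 358 359 360 361 362 363 364 365 366 367 368 369 370 371 372 373 374 375 376 377 378 379 380 381 382 383 384 385 386 387 388 389 390 391
205 138 137 140 141 145 147 146 148 149 150 151 150 150 149 150 149 149 150 148 149 148 147 146 147 148 148 150 148 146 145 146 145 144 141 140 139
206 143 139 138 137 139 142 145 145 147 149 150 150 151 150 150 149 150 151 150 149 150 150 148 147 148 147 148 148 149 149 147 146 145 146 144 142
207 147 145 141 138 136 135 139 140 145 146 147 148 150 149 152 151 151 149 150 149 151 150 152 151 149 149 148 148 149 150 150 148 146 144 145 145
208 146 146 145 143 140 137 138 137 138 142 144 145 146 148 151 151 152 151 152 150 151 150 151 150 152 150 148 149 148 148 150 150 149 148 148 146
209 145 147 147 147 145 141 141 137 135 137 136 142 143 146 146 148 151 151 151 150 150 151 149 151 150 152 152 152 150 150 149 149 150 150 151 150
210 147 147 148 147 147 145 144 142 138 135 134 136 138 141 141 143 146 148 150 151 151 151 150 150 151 150 149 153 153 152 151 150 150 150 151 152
211 149 148 148 145 145 147 147 148 146 146 145 144 143 138 131
[... 2784 characters left out ...]
 184 189 190 191 190 191 188 187 182 172 183 181 162 159 171 184 188 190 190 190 189 188 188 189 190 189 189 189 188 190 190 185 171
232 82 97 125 156 172 178 182 186 192 191 193 191 188 191 190 188 188 189 191 191 190 191 189 189 187 189 190 188 187 190 190 190 184 181 164 141
233 80 77 88 109 130 140 153 173 184 185 184 184 191 192 190 191 191 191 190 188 188 190 189 188 189 189 192 189 181 180 186 181 161 142 118 95
234 97 88 80 81 87 94 112 135 149 151 153 160 176 185 184 183 183 185 184 180 181 181 180 181 182 185 188 182 161 156 153 142 118 96 92 96
235 128 115 98 89 86 79 83 91 98 104 109 121 139 148 151 151 151 155 157 158 157 158 158 156 152 152 151 144 125 116 106 102 93 94 117 127
```

The pixels show a bright elliptical top (rows 211–219) over a dark side to row 230, columns 365–378, which matches the upright model (14.2 x 19.5). The barrel stands in the dish. Lay the tongs down.

```bash
python3 -m jog '0 0 0.008 0;0 0 0.018 0;0 0 0.028 0;0 0 0.036 0;0 0 0.040 0' >/dev/null
python3 -m jog '0 0 0.001 0;0 0 0.002 0;0 0 0.003 0;0 0 0.004 0;0 0 0.004 0' >/dev/null
python3 -c 'from h import *;favg(4)'
python3 -m jog '0 0 0.001 0;0 0 0.002 0;0 0 0.003 0;0 0 0.003 0;0 0 0.003 0' >/dev/null
python3 -c 'from h import *;favg(4)'
python3 -m jog '0 0 0.001 0;0 0 0.002 0;0 0 0.002 0;0 0 0.002 0;0 0 0.002 0' >/dev/null
python3 -c 'from h import *;favg(4)'
```

```text
t 28.95 z [ 0.4468 -0.0703  0.0074] F [-0.25  0.02 -0.78] sd [0.29 0.2  0.14] open 0.0574
t 29.57 z [ 0.4467 -0.0703  0.0044] F [-0.33  0.02 -0.88] sd [0.62 0.68 0.2 ] open 0.0571
t 30.18 z [ 0.4468 -0.0703  0.0024] F [ 0.02 -0.12 -1.27] sd [0.3  0.25 0.68] open 0.057
```

```bash
python3 -m jog '0 0 0.001 0;0 0 0.001 0;0 0 0.001 0;0 0 0.001 0;0 0 0.001 0' >/dev/null
python3 -c 'from h import *;favg(4)'
python3 -m jog '0 0 0.001 0;0 0 0.001 0;0 0 0.001 0;0 0 0.001 0;0 0 0.001 0' >/dev/null
python3 -c 'from h import *;favg(4)'
python3 -m jog '0 0 0.001 0;0 0 0.001 0;0 0 0.001 0;0 0 0.001 0;0 0 0.001 0' >/dev/null
python3 -c 'from h import *;favg(4)'
```

```text
t 30.8 z [ 0.4468 -0.0703  0.0015] F [ 0.09 -0.01 -1.03] sd [0.43 0.58 0.44] open 0.0573
t 31.42 z [ 0.4469 -0.0703  0.0005] F [0.62 0.69 4.37] sd [0.37 0.38 0.08] open 0.0575
t 32.03 z [ 4.47e-01 -7.03e-02 -4.00e-04] F [0.27 1.08 6.5 ] sd [0.47 0.5  0.33] open 0.0571
```

Floor felt at about 1 mm, same height as at pickup. Back off slightly, release, rise.

```bash
python3 -m jog '0 0 -0.001 0;0 0 -0.001 0;0 0 -0.001 0;0 0 -0.001 0;0 0 -0.001 0' 0.71
python3 -m jog '0 0 0 0;0 0 0 0;0 0 0 0;0 0 0 0;0 0 0 0' 0.76
python3 -m jog '0 0 0 0;0 0 0 0;0 0 0 0;0 0 0 0;0 0 0 0' 1
python3 -m jog '0 0 0 0;0 0 0 0;0 0 0 0;0 0 0 0;0 0 0 0' 1
python3 -m jog '0 0 -0.002 0;0 0 -0.006 0;0 0 -0.012 0;0 0 -0.020 0;0 0 -0.03 0'
python3 -m jog '0 0 -0.012 0;0 0 -0.03 0;0 0 -0.05 0;0 0 -0.07 0;0 0 -0.09 0' >/dev/null
python3 -m jog '0 0 -0.015 0;0 0 -0.03 0;0 0 -0.045 0;0 0 -0.055 0;0 0 -0.06 0'
python3 - <<'E'
from h import *
favg(4)
for n in("top","side"):
  P=arm.read_camera(n); cv2.imwrite(f"pics/z_{n}.png",P["image"][...,::-1])
  for k,z in(("barrel",.004),("cube",.01),("tongs",0)):
    for r in arm.mark_of(k,P)[:3]: print(n,k,"mark",np.round(r["xy"]),onz(P,r["xy"],z).round(4),round(r["confidence"],2))
    for r in arm.look_for(k,P)[:3]: e=np.array(r["extent"]); print(n,k,e.round(1),(e[2:]-e[:2]).round(1),round(r["confidence"],2))
  u=np.array([proj(P,[.447+x,-.0703+y,h]) for x,y in((.077,.034),(.077,-.034),(-.095,0)) for h in(0,.022)]); print("tongs model",u.min(0).round(),u.max(0).round())
E
```

```text
t: 32.45
ee_pos: [0.4469, -0.0703, 0.0005]
tcp_rot: [3.14, 0.017, -0.0]
wrist_force: [-0.5, -0.0, -1.6]
opening: 0.0606
t: 32.87
ee_pos: [0.4469, -0.0703, 0.0005]
tcp_rot: [3.14, 0.017, -0.0]
wrist_force: [-0.0, -0.5, -0.6]
opening: 0.0649
t: 33.28
ee_pos: [0.4469, -0.0703, 0.0005]
tcp_rot: [3.14, 0.017, -0.0]
wrist_force: [-0.4, 0.9, 0.3]
opening: 0.0854
t: 33.7
ee_pos: [0.4469, -0.0703, 0.0005]
tcp_rot: [3.14, 0.017, -0.0]
wrist_force: [-0.6, 0.2, 0.5]
opening: 0.0859
t: 34.12
ee_pos: [0.4468, -0.0702, 0.0312]
tcp_rot: [3.14, 0.017, -0.001]
wrist_force: [0.3, 0.2, -0.1]
opening: 0.085
t: 34.95
ee_pos: [0.4469, -0.07, 0.185]
tcp_rot: [3.14, 0.017, 0.004]
wrist_force: [0.1, 1.2, 0.9]
opening: 0.0855
t 35.15 z [ 0.4463 -0.0698  0.1828] F [-0.25  0.04 -0.32] sd [0.42 0.32 0.85] open 0.0856
top cube mark [165. 157.] [0.6053 0.2168 0.01  ] 0.48
top cube [158.7 148.9 172.8 162.9] [14.1 14. ] 0.67
top tongs mark [377. 336.] [ 0.2421 -0.2697  0.    ] 0.76
top tongs mark [289. 226.] [ 0.4639 -0.0719  0.    ] 0.55
top tongs [274.7 223.6 303.  269.3] [28.3 45.7] 0.72
top tongs [345.2 295.5 440.8 371.1] [95.6 75.6] 0.68
tongs model [274. 197.] [305. 278.]
side barrel mark [373. 227.] [ 0.6398 -0.1823  0.004 ] 0.77
side barrel [366.7 215.6 379.6 229.3] [12.9 13.7] 0.59
side barrel [244.1 161.5 257.7 171.8] [13.6 10.3] 0.48
side cube mark [250. 170.] [0.608  0.2138 0.01  ] 0.68
side cube [244.  161.2 257.  175.2] [13. 14.] 0.63
side tongs mark [277. 236.] [ 0.4665 -0.0657  0.    ] 0.69
side tongs mark [251. 173.] [0.6109 0.2145 0.    ] 0.68
side tongs mark [252. 339.] [ 0.2384 -0.2735  0.    ] 0.61
side tongs [234.6 209.9 311.8 258.7] [77.2 48.8] 0.92
side tongs [178.7 299.7 323.5 381.6] [144.8  81.9] 0.81
tongs model [234. 213.] [309. 258.]
```

Run:
```python
import cv2,numpy as np
from rig import arm
a,b=[cv2.imread(f"pics/{n}_side.png").astype(int)[205:235,356:392] for n in "mz"]; print("barrel patch change",np.abs(a-b).mean())
print(arm.job_done())
```

```text
barrel patch change 1.2361111111111112
the job is handed in; nothing more can be done
None
```

I used the 172 mm tongs to take the round chiller off the slate and set it down in the left dish. I let it go there once the wrist force showed it had reached the dish floor. Then I laid the tongs flat on the bar, let go, and raised the gripper clear. The job was handed in at about 35 s.

**Checks that passed**
- **Chiller:** in the side picture it is about 13 x 19 px, with a bright oval top above a dark side. That matches the upright model at (0.636, -0.177), about 6 mm from the dish centre. Its patch of the picture did not change after the tongs were laid down.
- **Tongs:** they touched the bar at the same height as when I picked them up. The box found in the side view matches tongs lying flat to within about 3 px.
- **Cube:** it is still at about (0.60, 0.21), within the spread of the earlier readings.
- **Forces:** every wrist-force reading I took stayed at about 8 N or less.

**Checks that failed or disagreed**
- **Top view:** the arm hid the chiller from the top camera, so the last checks of it rest on the side camera only.
- **Network results:** the network's height for the chiller was too small (14–15 px), so I read the pixels directly. It also gave a few wrong labels, such as calling the cube a barrel or tongs.
- **Tilt in transit:** the tongs looked about 2° nose-down while carrying the chiller.
- **Pictures viewed:** I had used all 12 views before the release, so the final state was checked by numbers and not by eye.

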